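Hold the grinder's burr barrel with its setting key and nip up the knurled lock ring

TASK

The hopper is off the shop's coffee grinder and its burr barrel has slipped anticlockwise off the mark: lay the setting key in the slot across the barrel, bring the barrel round to the mark and drop the key's tail into the notched post so that the barrel cannot turn. With the key holding the barrel, grip the knurled lock ring and turn it clockwise until it is firmly tight, feeling the load and not wrenching it. Then lift the key out without shifting the barrel and lay it back on the cork mat; leave the hopper and the pottery alone.

Things in the scene. Friction and masses are not known exactly. Their poses are not given: they have to be found in the camera images.
- grinder: white coffee grinder, black base, 184x124 mm, fixed. Origin on the worktop under the vertical barrel axis; x from that axis to the post and motor housing behind, z up. Heights in mm: head (108 wide) to 110; neck (54 wide) to 124; lock ring 124 to 144; barrel 144 to 166; motor housing (x +52 to +122, 112 wide) to 144; slot and notch floors at 152; post prongs to 161.
- barrel (a joint): steel burr barrel, 46 mm wide, rad, grows clockwise seen from above. 0: its slot points along the grinder's x axis, at the post (on the mark). It turns 34 degrees either way, takes 0.10 N m to turn and stays where it is left; it starts 10 to 18 degrees anticlockwise of the mark (negative).
- slot (a point): point on the barrel axis on the floor of the slot across the barrel's top; x along the slot towards its red-marked end, z up, turns with the barrel. The slot is 10 mm wide, 14 mm deep, open above and at both ends, 46 mm long.
- post: steel post with a notch on top, fixed on the motor housing 62 mm behind the barrel axis. Origin at the centre of the notch floor (as high as the slot floor); x along the notch, away from the barrel; z up. Notch 10 mm wide; its two rounded prongs are 9 mm high, 12 mm long along x, 28 mm wide over both.
- lock_ring (a joint): knurled dark ring, 60 mm wide, threaded on the barrel; rad relative to the barrel, grows clockwise from above (tightening). Negative: backed off; 0: down on the grinder, where it stops hard and the torque climbs within 3 degrees. It drags 0.28 N m, more than the barrel's 0.10, so an unheld barrel turns with it. Tight: 0.9 to 1.5 N m (the key bears on the post 62 mm out); over 2 the key bends.
- ring_centre (a point): point on the barrel axis at half the height of the lock ring; 25 mm and more is free all round the ring except above it towards the post, where the key lies.
- key: setting key: steel bar 126 mm long, 8 wide, 8 high, with an upright orange handle on one end, about 90 g. Origin on the bar's underside at the point that belongs on the barrel axis; x along the bar towards the handle, z up. The bar runs from x = -26 to +100 mm. Home, its underside lies on the slot floor and the notch floor.
- key_tail (a point): point on the underside of the key's bar, 62 mm from its origin towards the handle: the part that goes into the post's notch.
- key_handle (a point): centre of the key's orange handle: 24 mm along the bar, 8 mm thick across it, standing from 8 to 30 mm over the bar's underside (88 mm from the key's origin); pinch it across the 8 mm.
- mat: thin cork mat 170x80x4 mm fixed on the worktop, on which the key lies; origin at the centre of its underside, x along its length.
- hopper: the grinder's smoky clear hopper, 107 mm wide and 116 mm high with a black lid and knob, standing loose on the worktop; origin at the centre of its underside. Leave it alone.
- mug_teal: teal stoneware mug, 65x84x65 mm, loose, origin under it. Leave it alone.
- tumbler_deep: deep teal stoneware tumbler, 66 mm wide, 63 mm high, loose, origin under it. Leave it alone.
Things that resemble listed ones, but are neither listed nor needed, are in the scene too. Of the things that look like the key, the smaller one is meant.

How it is judged:
By the outcome, as a careful person would: the job done as asked, in the order asked, and still so for the second after the job is handed in, with the robot touching nothing.
It also fails if it takes over 61 s, if anything falls off the work surface, if the arm or the gripper's body presses on something with over 40 N, if the wrist force passes 120 N, or if a joint passes its speed limit or range.

ROBOT

A 6-joint arm with a two-finger parallel gripper is mounted at the origin on a cart in front of the work surface, level with it; the furniture and walls round the work are solid. World frame = base frame: x ahead of the robot, y to its left, z up, the work surface at z = 0. Lengths are in m, angles in degrees, forces in N, time in s.
With the tool pointing down it reaches from about 0.25 to 0.725 m from the base axis. Payload 9.7 kg.
Tool frame: the origin (TCP) lies on the centre line of the jaws, within the pads' length; the fingertips stand bot.nose_length ahead of it and the grasp point (between the pads) lies 11 mm behind it (bot.nose_length is the distance from the TCP to the fingertips, in m); z points along the fingers, y is the line along which they close (so a half turn about z gives the same grasp; the last joint's range is limited). The gripper opens to 85 mm and grips with 20 to 120 N. Pads are 22 mm wide; open, the fingers measure 114 mm over their backs; the gripper's body (76 mm by 85 mm) begins 54 mm behind the grasp point. The pads swing forward as they close: fully open they stand 13 mm farther back than shut.
Start: joints at [68.354, 4.979, 10.078, 95.1, 0, 90], TCP at [0.203, 0.511, 0.239] pointing down, gripper open.
Joint ranges: [-179.16, 179.16], [-48.56, 103.87], [-65.8, 70.77], [-126.05, 130.52], [-82.76, 87.17], [-180, 180]. Speed limits (degrees/s): [127.2, 127.2, 147.25, 180, 180, 180].

INTERFACE

Orientations are given as [roll, pitch, yaw] about the fixed x, y, z axes, in that order (R = Rz(yaw) Ry(pitch) Rx(roll)).
In Python, from workcell import bot gives the robot as it stands. The module is installed in compiled form; this text tells all that it offers.
- The arm moves only by the shell command python3 -m inch 'ROWS' [OPENING] [FORCE]. ROWS is JSON, a list of rows, each a list of 4 numbers: the shift along the world's x, y, z in cm, then the turn about the world's z in degrees. A call has exactly 8 rows; each row is the pose to reach, as a shift and turn from the pose commanded when the call began; what a row does not reach only later rows make up. A row lasts 1/8 s, in which the tool goes at most 62.5 mm and 10.7 degrees, less where a joint would pass 70% of its speed; a pose out of reach is approached as far as the arm can. A call with a gripper value outside its range is refused whole. OPENING is the finger opening in cm, from 0 to 8.54, set as the call begins (- or left out, the last holds). The fingers move at their own pace and stop on an object; FORCE is the grip in N (left out, the last holds). Time passes only in rows, so rows that repeat a pose let the fingers close, or fill a call up. It gives the time, the measured TCP pose, the force, the opening and the grip force at its end, in the units of the state.
- bot.get_obs(): the state, without advancing time (a new reading comes with each control period).
- bot.camera(name): name is "scene" or "top" or "wrist"; returns a dict with "img" (480x640x3 uint8, red, green, blue), "fovy" (degrees; the focal length in pixels is half the picture's height over the tangent of half this angle, whatever the lens; pixels are square), "cx", "cy" (the principal point, pixels), "R" (3x3) and "t" (3): a world point X has camera coordinates R X + t; the wrist camera has in their place "mount" (4x4, takes a point from camera to tool coordinates, whose origin is the TCP and whose axes are the flange's). Camera axes: x right, y down, z forward; pixel columns grow to the right and rows downward; lengths in m; the calibration is good to about 2 mm. A picture is of the moment at which its call begins: read the wrist's pose just before it. There is no depth.
- bot.job_done(): hands the job in; it is judged then, once.
Trained networks look in a picture, given as the dict that the camera call returned (one of the last four; its "shot" number tells which), for a name from the list of things; names that differ only in an ending like _2 or _b are one class to them, and where a whole thing is asked for, a point or a joint stands for the part that bears it (a point fixed in the world has none). Each returns a list of dicts, best first, with "score" (0 to 1); they miss things now and then, are a little off and sometimes report something else, mostly with a low value. They report only what shows in the picture. A call takes as long as a camera call. They do not tell look-alikes from the thing itself.
- bot.find_in(thing, picture): "point" ([column, row] in pixels, amid what is visible of it).
- bot.landmark_of(thing, picture): "point" ([column, row] in pixels: a listed point, or the origin of a listed thing).
The state is a dict: "time": time; "q": joint angles; "qd": joint speeds; "joint_efforts": joint torques, N m; "ee_pos": TCP position; "tcp_rot": TCP orientation; "wrist_force": force on the tool from outside, world axes, zero at the start; "torque": the same for the moment, N m; "opening": finger opening in m; "grasp_force": force on a finger pad.
Only numpy, scipy, OpenCV 4.12 (cv2) and the standard library are available. Lean on these libraries where they do the work, as an engineer would, in place of code of your own. Each camera call takes 0.05 s, during which the arm holds its last target. There are 200 camera calls.

## Working session

There is one attempt and no reset: what is moved stays moved. The work goes in short steps, Python scripts to look and compute and a shell command to move; the robot and the scene stay as the last step left them, time stands still between calls to the robot, and variables do not carry over. Pictures are saved under pics/ and viewed, at most 10 in all, crops included, and the job is handed in when it is done.

```bash
mkdir -p pics; python3 - <<'E'
from workcell import bot
import cv2,numpy as np
o=bot.get_obs()
print({k:np.round(v,3) for k,v in o.items()},bot.nose_length)
ims=[]
for n in("scene","top"):
    c=bot.camera(n); cv2.imwrite(f"pics/{n}.png",c["img"][:,:,::-1])
    print(n,c["fovy"],c["cx"],c["cy"],np.round(c["R"],4).tolist(),np.round(c["t"],4).tolist())
    for th in("grinder","slot","post","ring_centre","key","key_tail","key_handle","mat","hopper","mug_teal","tumbler_deep"):
        print(th,[(np.round(d["point"],1).tolist(),round(d["score"],2)) for d in bot.landmark_of(th,c)[:3]])
E
```

```text
{'time': np.float64(0.0), 'q': array([68.355,  5.01 , 10.033, 95.101, -0.   , 90.001]), 'qd': array([-0.063,  0.02 ,  0.016, -0.059,  0.032,  0.069]), 'joint_efforts': array([-3.0000e-03, -5.2039e+01,  4.6480e+01,  1.6000e-02, -0.0000e+00,
        0.0000e+00]), 'ee_pos': array([0.203, 0.511, 0.239]), 'tcp_rot': array([-179.923,    0.   ,  158.354]), 'wrist_force': array([-0.177, -0.028,  0.36 ]), 'torque': array([-0.01 ,  0.004, -0.027]), 'grasp_force': np.float64(0.0), 'opening': np.float64(0.086)} 0.008
scene 49.71877608883573 323.5942186456135 231.78923178715073 [[0.8133, -0.5815, -0.0208], [-0.3241, -0.423, -0.8462], [0.4833, 0.6949, -0.5325]] [-0.5222, 0.2104, 1.2025]
grinder [([284.5, 244.2], 0.61)]
slot [([277.3, 196.1], 0.79)]
post [([374.6, 261.9], 0.63), ([296.4, 193.4], 0.47)]
ring_centre [([279.0, 204.0], 0.56)]
key [([435.4, 392.5], 0.87), ([325.2, 300.1], 0.66), ([331.4, 293.1], 0.41)]
key_tail [([471.5, 389.6], 0.77), ([342.9, 283.4], 0.65), ([329.4, 300.9], 0.53)]
key_handle [([345.0, 274.4], 0.73)]
mat [([331.8, 292.5], 0.96)]
hopper [([248.3, 206.9], 0.83)]
mug_teal [([400.9, 284.2], 0.74)]
tumbler_deep [([375.4, 262.9], 0.59)]
top 45.97099848156454 325.251091814307 232.61154518697796 [[-0.0174, -0.9997, -0.0168], [-0.9929, 0.0193, -0.1178], [0.118, 0.0146, -0.9929]] [-0.1429, 0.5487, 1.6283]
grinder [([273.5, 243.5], 0.86)]
slot [([263.8, 242.5], 0.91), ([351.8, 239.1], 0.2)]
post [([266.5, 221.2], 0.63)]
ring_centre [([263.5, 241.9], 0.45)]
key [([477.8, 252.6], 0.58), ([359.7, 259.4], 0.51)]
key_tail [([489.4, 231.8], 0.75), ([351.5, 236.7], 0.64)]
key_handle [([496.1, 222.0], 0.62), ([265.7, 219.7], 0.57), ([348.0, 232.9], 0.55)]
mat [([354.1, 248.3], 0.57)]
hopper [([184.2, 239.8], 0.8), ([361.3, 256.0], 0.71), ([354.4, 248.5], 0.4)]
mug_teal [([374.3, 197.6], 0.93)]
tumbler_deep [([341.8, 194.2], 0.88)]
```

View pics/top.png

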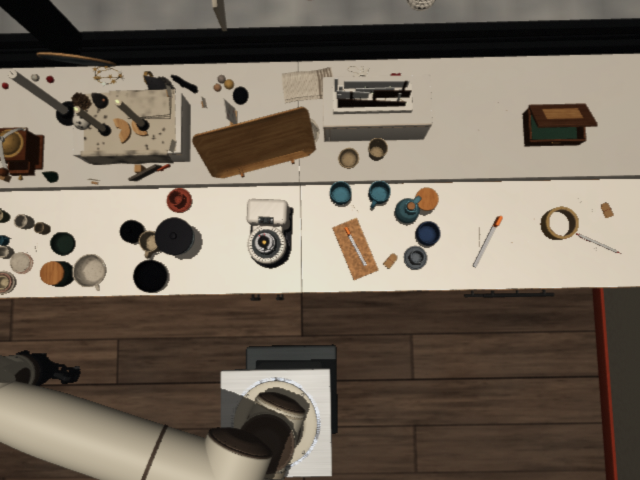

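View pics/scene.png

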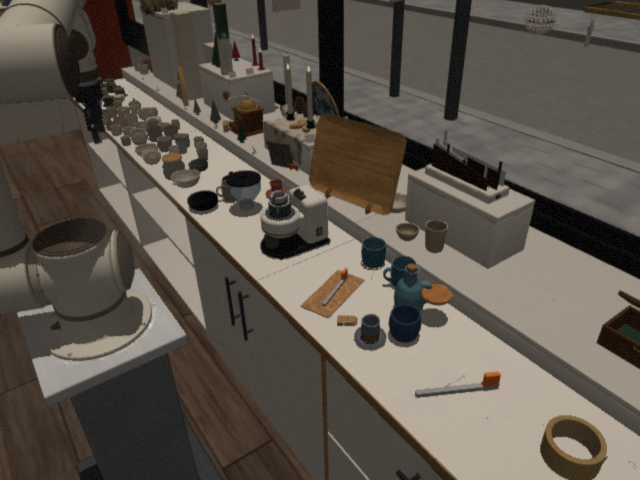

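Top view: two keys look alike. One lies on the cork mat at about (351,247), the other, longer, on the bare worktop at (488,240). The mat key is smaller and lies on the mat as described. I'll confirm that in a crop and compute positions.

```bash
cat > h.py <<'E'
from workcell import bot
import cv2,numpy as np
from scipy.spatial.transform import Rotation as Ro
def cam(n):
    o=bot.get_obs(); c=bot.camera(n)
    if n=="wrist":
        T=np.eye(4); T[:3,:3]=Ro.from_euler("xyz",o["tcp_rot"],degrees=True).as_matrix(); T[:3,3]=o["ee_pos"]
        W=T@c["mount"]; c["Rw"],c["C"]=W[:3,:3],W[:3,3]
    else: c["Rw"],c["C"]=c["R"].T,-c["R"].T@c["t"]
    c["f"]=240/np.tan(np.radians(c["fovy"]/2)); return c
def ray(c,p,z):
    d=c["Rw"]@np.array([(p[0]-c["cx"])/c["f"],(p[1]-c["cy"])/c["f"],1]); return c["C"]+d*(z-c["C"][2])/d[2]
def proj(c,X):
    v=c["Rw"].T@(np.asarray(X)-c["C"]); return np.array([c["cx"],c["cy"]])+c["f"]*v[:2]/v[2]
def show(c,things,n=3):
    for th,z in things.items():
        for d in bot.landmark_of(th,c)[:n]: print(th,np.round(d["point"],1),round(d["score"],2),np.round(ray(c,d["point"],z),4))
Z=dict(slot=.152,post=.152,ring_centre=.134,key=.004,key_tail=.004,key_handle=.023,mat=0,hopper=0,mug_teal=0,tumbler_deep=0,grinder=0)
E
python3 - <<'E'
from h import *
a=cam("top");show(a,Z);b=cam("scene");show(b,Z)
u=lambda c,x0,y0,w,h,s:cv2.resize(c["img"][y0:y0+h,x0:x0+w,::-1],None,fx=s,fy=s,interpolation=cv2.INTER_CUBIC)
cv2.imwrite("pics/crop.png",np.vstack([u(a,235,190,285,100,2.8),u(b,240,180,285,110,2.8)]))
E
```

```text
slot [266.4 241.6] 0.64 [0.5101 0.0056 0.152 ]
post [264.2 219.1] 0.56 [0.572  0.0113 0.152 ]
ring_centre [263.7 242.3] 0.43 [0.5102 0.0152 0.134 ]
key [476.5 257.5] 0.81 [ 0.4665 -0.5979  0.004 ]
key [360.9 260.6] 0.57 [ 0.4637 -0.2567  0.004 ]
key [271.6 247.8] 0.23 [0.5068 0.0079 0.004 ]
key_tail [490.7 231. ] 0.68 [ 0.5445 -0.6437  0.004 ]
key_handle [498.8 223.1] 0.75 [ 0.5652 -0.6633  0.023 ]
key_handle [347.7 233.4] 0.42 [ 0.5433 -0.2189  0.023 ]
mat [354.7 249. ] 0.95 [ 0.4989 -0.2393  0.    ]
mat [375.2 195.8] 0.28 [ 0.6582 -0.3047  0.    ]
hopper [188.7 236.7] 0.95 [0.5453 0.2571 0.    ]
mug_teal [375.7 196.9] 0.86 [ 0.6548 -0.3061  0.    ]
mug_teal [359.3 259.1] 0.5 [ 0.4685 -0.2522  0.    ]
tumbler_deep [338.  195.7] 0.89 [ 0.6608 -0.1929  0.    ]
grinder [269.8 247.8] 0.9 [0.5072 0.0137 0.    ]
slot [276.6 197.6] 0.77 [0.5066 0.0205 0.152 ]
slot [401.8 286. ] 0.48 [ 0.5125 -0.4592  0.152 ]
post [297.2 194.4] 0.66 [0.56   0.0019 0.152 ]
post [274.5 200.2] 0.2 [0.4947 0.0115 0.152 ]
ring_centre [278.8 206.1] 0.55 [0.5029 0.0055 0.134 ]
key [436.  390.7] 0.73 [ 0.4769 -0.6076  0.004 ]
key [329.1 301.5] 0.66 [ 0.4688 -0.2652  0.004 ]
key_tail [472.  391.6] 0.88 [ 0.531  -0.6505  0.004 ]
key_tail [340.4 287.5] 0.63 [ 0.5229 -0.2386  0.004 ]
key_handle [490.  375.2] 0.94 [ 0.5758 -0.6537  0.023 ]
key_handle [341.2 273.5] 0.77 [ 0.5442 -0.214   0.023 ]
mat [328.4 292.4] 0.73 [ 0.4906 -0.2322  0.    ]
hopper [246.1 204.4] 0.55 [0.5427 0.2897 0.    ]
mug_teal [398.8 284. ] 0.56 [ 0.6514 -0.3117  0.    ]
mug_teal [276.9 200.4] 0.5 [0.6354 0.2518 0.    ]
tumbler_deep [373.7 262.5] 0.73 [ 0.6612 -0.2029  0.    ]
grinder [285.3 249.5] 0.6 [ 0.506 -0.007  0.   ]
```

View pics/crop.png

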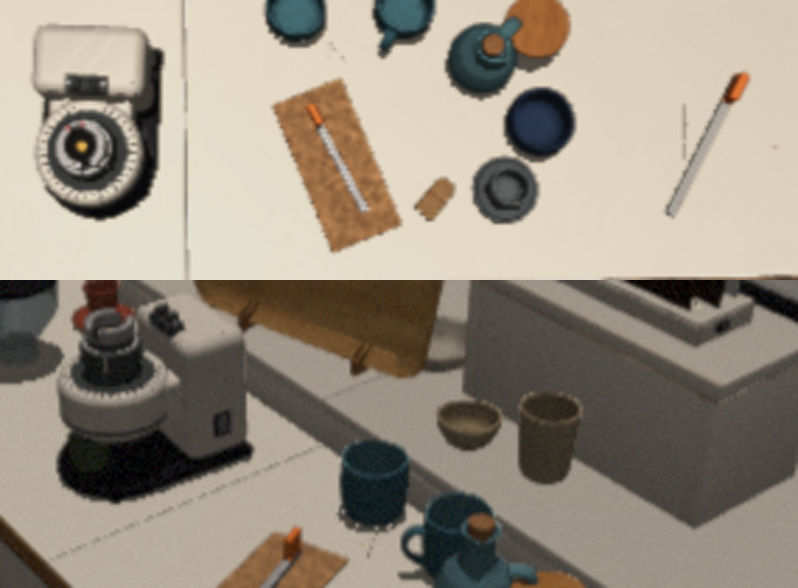

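The crop confirms it: the mat key, handle at about (348,232) and tip at about (365,265), is clearly shorter than the one at (499,222). That one is the setting key, at yaw ≈30°. I'll move over the grinder for a closer look on the way.

```bash
python3 -m inch '[[2.8,-5.5,1,-10],[5.6,-11,2,-20],[8.4,-16.5,3,-30],[11.2,-22,4,-40],[14,-27.5,5,-50],[16.8,-33,6,-60],[19.6,-38.5,7,-70],[22.4,-44,8,-80]]' 
python3 -m inch '[[1,-3,0,-10],[1,-6,0,-20],[1,-6,0,-30],[1,-6,0,-40],[1,-6,0,-50],[1,-6,0,-60],[1,-6,0,-70],[1,-6,0,-70]]' 
python3 - <<'E'
from h import *
c=cam("wrist"); print(np.round(c["mount"],3).tolist(),c["fovy"],np.round(bot.get_obs()["q"],1)); show(c,{k:Z[k] for k in("slot","post","ring_centre","grinder","key","key_handle")})
cv2.imwrite("pics/w1.png",c["img"][:,:,::-1])
E
```

```text
time: 3.4
ee_pos: [0.4273, 0.0694, 0.3199]
tcp_rot: [179.9, -0.0, 78.0]
wrist_force: [1.7, 1.1, -0.1]
opening: 0.0854
grasp_force: 0.0
time: 4.4
ee_pos: [0.4368, 0.0113, 0.3193]
tcp_rot: [180.0, -0.0, 8.4]
wrist_force: [-0.3, -0.1, -0.5]
opening: 0.0857
grasp_force: 0.0
[[-0.0, -0.962, -0.274, 0.069], [1.0, -0.0, -0.0, 0.002], [-0.0, -0.274, 0.962, -0.133], [0.0, 0.0, 0.0, 1.0]] 61.12728454806694 [  1.5  -7.7   6.7 104.4  -0.  172.9]
slot [329.8 123.9] 0.59 [0.5085 0.0089 0.152 ]
post [78.2 57.2] 0.62 [0.5265 0.1851 0.152 ]
post [349.3  34.1] 0.6 [0.5676 0.005  0.152 ]
grinder [327.3 125.3] 0.58 [0.5082 0.0057 0.    ]
key [557.6 198.3] 0.6 [ 0.4685 -0.26    0.004 ]
key_handle [554.4 114.4] 0.69 [ 0.552  -0.2185  0.023 ]
```

View pics/w1.png

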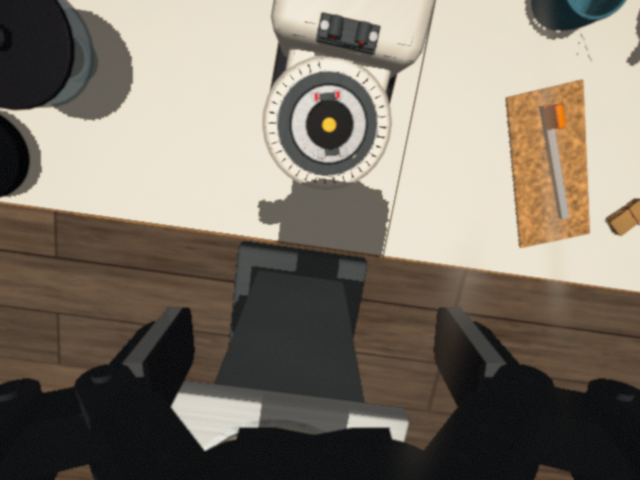

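Wrist view: barrel centre at (330,124) with the slot's red-marked end at (327,97). Post at (348,34), mat key handle at (557,115), hopper far left. q6 needs the half-turned tool yaw (≈210° at the key), so I turn while moving over the key.

```bash
python3 -m inch '[[1,-2.5,0,10.7],[2,-5,0,21.4],[3,-7.5,0,32.1],[4,-10,0,42.8],[5,-12.5,0,53.5],[6,-15,0,64.2],[7,-17.5,-0.5,74.9],[8,-20,-1,85.6]]' | head -3
python3 -m inch '[[0.5,-0.5,-1.5,10.7],[1,-1,-3,21.4],[1.5,-1.5,-4.5,32.1],[2,-2,-6,42.8],[2.5,-2.5,-7.5,53.5],[2.8,-2.8,-9,64.2],[2.8,-2.8,-10.5,74.9],[2.8,-2.8,-12,85.6]]'|head -3
python3 -m inch '[[0,0,-1,10.7],[0,0,-2,21.4],[0,0,-3,30.4],[0,0,-4,30.4],[0,0,-5,30.4],[0,0,-5,30.4],[0,0,-5,30.4],[0,0,-5,30.4]]'
python3 - <<'E'
from h import *
c=cam("wrist"); print(np.round(bot.get_obs()["q"],1)); show(c,{k:Z[k] for k in("key","key_tail","key_handle","mat")})
cv2.imwrite("pics/w2.png",c["img"][:,:,::-1])
E
```

```text
time: 5.75
ee_pos: [0.5171, -0.1895, 0.3091]
tcp_rot: [180.0, -0.0, 94.4]
time: 6.75
ee_pos: [0.5448, -0.2167, 0.1885]
tcp_rot: [180.0, -0.0, 180.0]
time: 7.75
ee_pos: [0.545, -0.2167, 0.1398]
tcp_rot: [-180.0, 0.0, -150.1]
wrist_force: [0.1, -0.1, 0.7]
opening: 0.0855
grasp_force: 0.0
[-21.7   9.1   3.6  84.5  -0.  -51.6]
key [313.8 104.9] 0.75 [ 0.4739 -0.2592  0.004 ]
key_tail [308.7 197.3] 0.86 [ 0.5263 -0.233   0.004 ]
key_handle [309.4 244. ] 0.75 [ 0.5494 -0.2191  0.023 ]
key_handle [127.5 292.1] 0.55 [ 0.6384 -0.3071  0.023 ]
key_handle [604.  337.7] 0.5 [ 0.5067 -0.0109  0.023 ]
mat [318.7 154.1] 0.6 [ 0.4988 -0.2412  0.    ]
```

View pics/w2.png

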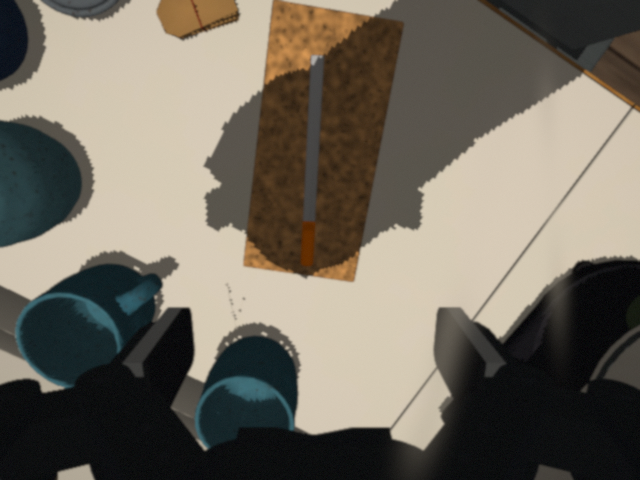

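The view shows the key's bar from (317,60) to (309,220) and the orange handle at (307,245), free of obstacles.

```bash
python3 - <<'E'
from h import *
c=cam("wrist"); g=c["img"].astype(int)
m=((g[:,:,0]-g[:,:,2]<25)&(abs(g[:,:,0]-g[:,:,1])<20)&(g[:,:,0]>70)&(g[:,:,0]<215)).astype(np.uint8)
m[:, :295]=0;m[:,335:]=0;m[:52]=0;m[218:]=0
n,l,s,ce=cv2.connectedComponentsWithStats(m); i=1+np.argmax(s[1:,4]); ys,xs=np.where(l==i); print(s[i])
vx,vy,x0,y0=cv2.fitLine(np.float32(np.c_[xs,ys]),cv2.DIST_HUBER,0,.01,.01).ravel()
at=lambda r:(x0+vx/vy*(r-y0),r)
A=ray(c,at(ys.min()),.012);B=ray(c,at(215),.012);d=B-A;d/=np.linalg.norm(d)
print(A,B,np.degrees(np.arctan2(d[1],d[0])),"handle",A+.114*d,at(58),at(215))
E
```

```text
[308  56  16  73 557]
[ 0.44956625 -0.27125995  0.012     ] [ 0.53579917 -0.22920347  0.012     ] 25.998858944031056 handle [ 0.55202977 -0.22128768  0.012     ] (np.float32(316.3604), 58) (np.float32(306.12878), 215)
```

```bash
python3 -m inch '[[0.3,-0.1,-2.5,-2],[0.5,-0.2,-5,-2.5],[0.5,-0.2,-7.5,-2.5],[0.5,-0.2,-9.5,-2.5],[0.5,-0.2,-11,-2.5],[0.5,-0.2,-12,-2.5],[0.5,-0.2,-12.3,-2.5],[0.5,-0.2,-12.3,-2.5]]' 4
python3 -m inch '[[0,0,0,0],[0,0,0,0],[0,0,0,0],[0,0,0,0],[0,0,0,0],[0,0,0,0],[0,0,0,0],[0,0,0,0]]' 0 60
python3 -m inch '[[0,0,0.5,0],[0,0,3,0],[-0.3,2,9,4],[-0.6,6,15,8],[-0.9,10,19,12],[-0.9,13,21,12],[-0.9,16,22,12],[-0.9,16,22,12]]'
python3 - <<'E'
from h import *
o=bot.get_obs();c=cam("wrist"); print(np.round(o["q"],1),o["ee_pos"],o["tcp_rot"])
show(c,{k:.2 for k in("key_tail","key_handle","key")}); show(c,{k:Z[k] for k in("slot","post","ring_centre")})
cv2.imwrite("pics/w3.png",c["img"][:,:,::-1])
E
```

```text
time: 9.05
ee_pos: [0.55, -0.2187, 0.0166]
tcp_rot: [-180.0, 0.0, -152.5]
wrist_force: [0.0, 0.1, -0.0]
opening: 0.0401
grasp_force: 0.0
time: 10.05
ee_pos: [0.5502, -0.2187, 0.017]
tcp_rot: [-179.9, 0.0, -152.5]
wrist_force: [-0.1, 0.4, 5.0]
opening: 0.0069
grasp_force: 59.7
time: 11.05
ee_pos: [0.541, -0.057, 0.2372]
tcp_rot: [-180.0, 0.1, -140.4]
wrist_force: [-0.2, -1.4, -0.5]
opening: 0.0067
grasp_force: 58.9
[ -6.    4.    8.8  94.7   0.  -45.6] [ 0.54100842 -0.05704422  0.23724191] [-1.79954069e+02  6.07785696e-02 -1.40400704e+02]
key_tail [366.7 353.2] 0.35 [ 0.5512 -0.0177  0.2   ]
key_handle [315.2 331.5] 0.8 [ 0.558  -0.0437  0.2   ]
key [312.4  74.1] 0.57 [ 0.4729 -0.1157  0.2   ]
slot [441.7 279.4] 0.62 [0.5061 0.0077 0.152 ]
post [365.8 355.4] 0.64 [0.5707 0.0069 0.152 ]
```

View pics/w3.png

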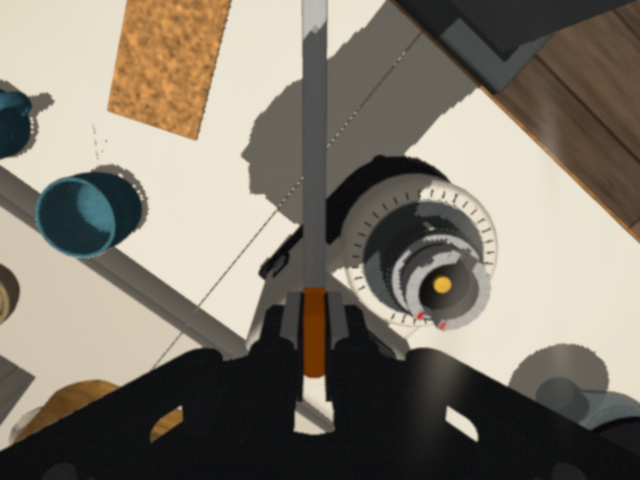

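The key is held square: the bar lies along the tool axis at column ≈314, and the handle is between the pads. I turned 28° the wrong way, so I'll correct that. First, refine the grinder geometry numerically from the stored clear view.

```bash
python3 - <<'E'
from h import *
c=cam("wrist"); 
def pose(c,p,r):
    T=np.eye(4); T[:3,:3]=Ro.from_euler("xyz",r,degrees=True).as_matrix(); T[:3,3]=p; W=T@c["mount"]; d=dict(c); d["Rw"],d["C"]=W[:3,:3],W[:3,3]; return d
print(c["cx"],c["cy"],c["f"],c["mount"][:3,3])
for f,p,r,(x0,x1,y0,y1) in (("w1",[.4368,.0113,.3193],[180,0,8.4],(300,400,5,165)),("w3",[.541,-.057,.2372],[180,0,-140.4],(335,510,230,340))):
    d=pose(c,p,r); g=cv2.imread(f"pics/{f}.png").astype(int); B,G,R=[g[:,:,i] for i in range(3)]
    for nm,m,z in (("red",(R>130)&(G<90)&(B<100),.166),("dot",(R>170)&(G>110)&(B<110),.152),("bright",(R>200)&(B>195),.161)):
        m=m.astype(np.uint8).copy(); k=np.zeros_like(m);k[y0:y1,x0:x1]=1
        n,l,s,ce=cv2.connectedComponentsWithStats(m*k)
        for i in range(1,n):
            if 4<=s[i,4]<400: print(f,nm,s[i,4],np.round(ce[i],1),np.round(ray(d,ce[i],z),4),np.round(ray(d,ce[i],.152),4)[:2])
E
```

```text
313.7517225579505 241.6146523498477 406.40620043137125 [ 0.07058376 -0.00118619 -0.13307332]
w1 red 10 [337.3  95. ] [0.5281 0.0102 0.166 ] [0.5292 0.0096]
w1 red 6 [316.2  96.3] [0.5252 0.0239 0.166 ] [0.5261 0.024 ]
w1 dot 149 [328.7 124.3] [0.5089 0.0125 0.152 ] [0.5089 0.0125]
w1 bright 27 [323.9  24.6] [0.5696 0.0255 0.161 ] [0.5715 0.0255]
w1 bright 17 [372.8  35.9] [ 0.5677 -0.0071  0.161 ] [ 0.5695 -0.008 ]
w1 bright 84 [305.   55.1] [0.5498 0.035  0.161 ] [0.5512 0.0354]
w1 bright 88 [303.9  70.3] [0.5405 0.0344 0.161 ] [0.5416 0.0348]
w1 bright 166 [378.5  74.4] [ 0.5453 -0.0152  0.161 ] [ 0.5465 -0.0163]
w1 bright 303 [376.   96.5] [ 0.5313 -0.0161  0.161 ] [ 0.5321 -0.0173]
w1 bright 80 [325.1  89. ] [0.531  0.0187 0.161 ] [0.5318 0.0186]
w1 bright 72 [382.8 121.3] [ 0.5162 -0.0237  0.161 ] [ 0.5165 -0.0251]
w1 bright 52 [382.2 131.8] [ 0.5093 -0.0246  0.161 ] [ 0.5094 -0.0261]
w1 bright 118 [377.5 146.1] [ 0.4994 -0.0233  0.161 ] [ 0.4992 -0.0247]
w1 bright 8 [320.2 151.9] [0.4896 0.0157 0.161 ] [0.4891 0.0155]
w1 bright 73 [368.8 159.7] [ 0.4893 -0.0189  0.161 ] [ 0.488
[... 246 characters left out ...]
2 ] [0.508  0.0101]
w3 bright 59 [487.1 235.6] [0.4719 0.0042 0.161 ] [0.4712 0.0089]
w3 bright 56 [489.6 246.4] [0.4752 0.0096 0.161 ] [0.4747 0.0145]
w3 bright 42 [489.4 257.3] [0.4796 0.0141 0.161 ] [0.4793 0.0191]
w3 bright 29 [488.8 268.5] [0.4843 0.0185 0.161 ] [0.4841 0.0237]
w3 bright 112 [341.2 275.9] [ 0.5389 -0.0408  0.161 ] [ 0.5411 -0.0381]
w3 bright 69 [355.5 272.5] [ 0.5324 -0.036   0.161 ] [ 0.5343 -0.0332]
w3 bright 51 [397.7 317.4] [5.375e-01 2.000e-04 1.610e-01] [0.5396 0.0046]
w3 bright 39 [408.5 320.2] [0.5349 0.0061 0.161 ] [0.5369 0.0107]
w3 bright 19 [419.7 322.8] [0.532  0.0121 0.161 ] [0.5339 0.017 ]
w3 bright 119 [401.6 329.2] [0.5415 0.0069 0.161 ] [0.5438 0.0116]
```

```bash
python3 -m inch '[[0.5,0.8,0,-4],[1.2,1.8,0,-8],[2,3,0,-13],[3,4.5,-0.3,-18],[4,6,-0.6,-23],[5,7.5,-1,-28],[5.3,8,-1.2,-30],[5.3,8,-1.2,-30]]'
python3 - <<'E'
from h import *
c=cam("wrist"); show(c,{k:Z[k] for k in("slot","post","ring_centre")})
I=cv2.resize(c["img"][150:400,180:470,::-1],None,fx=2.4,fy=2.4,interpolation=cv2.INTER_CUBIC); cv2.imwrite("pics/w4.png",I); cv2.imwrite("pics/w4full.png",c["img"][:,:,::-1])
E
```

```text
time: 12.45
ee_pos: [0.5938, 0.0214, 0.2237]
tcp_rot: [180.0, -0.1, -170.5]
wrist_force: [-0.6, -0.0, -0.7]
opening: 0.0073
grasp_force: 58.9
slot [322.6  84.7] 0.78 [0.5061 0.0094 0.152 ]
post [297.9 216.4] 0.66 [0.5708 0.0077 0.152 ]
ring_centre [321.1 105.2] 0.44 [0.5144 0.0104 0.134 ]
```

View pics/w4.png

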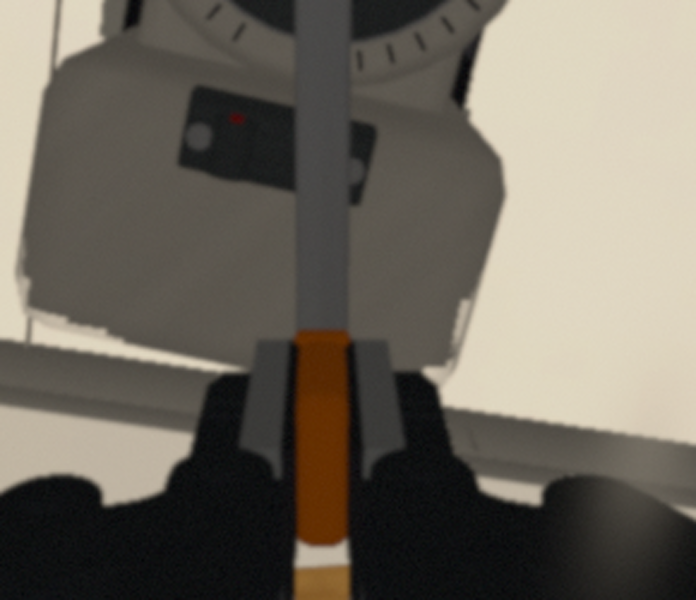

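Crop: the post plate is seen with its light dots at about (198,136) and (355,172), and a red mark on one prong at (237,118). The plate slope gives a grinder yaw ≈ −3.4°. Now the barrel end of the same picture.

```bash
python3 - <<'E'
from h import *
c=cam("wrist"); g=c["img"][:,:,::-1].astype(int);B,G,R=[g[:,:,i] for i in range(3)]
for nm,m,z in (("red",(R>90)&(G<.5*R)&(B<.55*R),.166),("dot",(R>150)&(G>90)&(B<90),.152)):
    m=m.astype(np.uint8);m[250:]=0;n,l,s,ce=cv2.connectedComponentsWithStats(m)
    for i in range(1,n):
        if s[i,4]>=4: print(nm,s[i,4],np.round(ce[i],1),[np.round(ray(c,ce[i],q),4) for q in(z,.161)])
print(bot.get_obs()["ee_pos"],bot.get_obs()["tcp_rot"])
for X in([.508,.0098,.166],[.508,.0098,.152],[.57,.006,.152],[.57,.006,.161]): print(X,proj(c,X))
I=cv2.resize(c["img"][0:230,220:420,::-1],None,fx=2.6,fy=2.6,interpolation=cv2.INTER_CUBIC);I=cv2.convertScaleAbs(I,alpha=1.5,beta=15);cv2.imwrite("pics/w5.png",I)
E
```

```text
dot 8382 [35.3 82.6] [array([ 0.5274, -0.1252,  0.152 ]), array([ 0.5273, -0.1194,  0.161 ])]
[0.5937159  0.02095461 0.22449164] [-1.79995580e+02  1.71462438e-02 -1.70550937e+02]
[0.508, 0.0098, 0.166] [324.27145706  86.78448281]
[0.508, 0.0098, 0.152] [323.54147034  89.48723719]
[0.57, 0.006, 0.152] [295.76629578 214.34091625]
[0.57, 0.006, 0.161] [294.99009084 218.16241398]
```

View pics/w5.png

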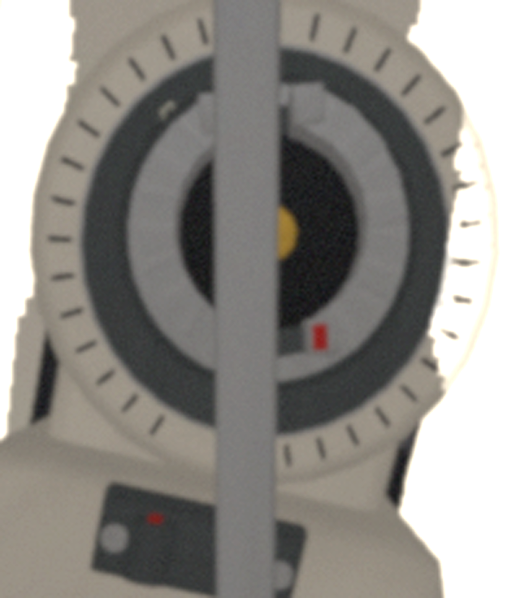

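The view is clear: barrel centre ≈ (323.5,90) full-frame, one red slot mark at (342.7,129.6), and the bar at columns 303–326. So the bar must shift about 4 mm to image right and turn about +4° to lie along the slot (yaw ≈ 13.8°). Move there, then lower only 3.5 mm into the slot so the tail stays above the prongs.

```bash
python3 -m inch '[[0.1,0.4,0,2],[0.28,0.8,0,4],[0.28,1.16,-1.5,4.3],[0.28,1.16,-3,4.3],[0.28,1.16,-4,4.3],[0.28,1.16,-4.4,4.3],[0.28,1.16,-4.7,4.3],[0.28,1.16,-4.9,4.3]]'
python3 - <<'E'
from h import *
o=bot.get_obs();c=cam("wrist");print(o["ee_pos"],o["tcp_rot"],o["wrist_force"],o["torque"])
I=cv2.resize(c["img"][0:230,200:430,::-1],None,fx=2.6,fy=2.6,interpolation=cv2.INTER_CUBIC);I=cv2.convertScaleAbs(I,alpha=1.5,beta=15);cv2.imwrite("pics/w6.png",I)
E
```

```text
time: 13.7
ee_pos: [0.5967, 0.0329, 0.1755]
tcp_rot: [-180.0, 0.0, -166.2]
wrist_force: [-0.4, 0.5, -1.0]
opening: 0.0068
grasp_force: 59.0
[0.59674965 0.03292653 0.17550101] [-1.79993655e+02  3.38717270e-02 -1.66249111e+02] [-0.37494789  0.46763427 -0.97146378] [-0.05938345  0.0114544  -0.01342474]
```

View pics/w6.png

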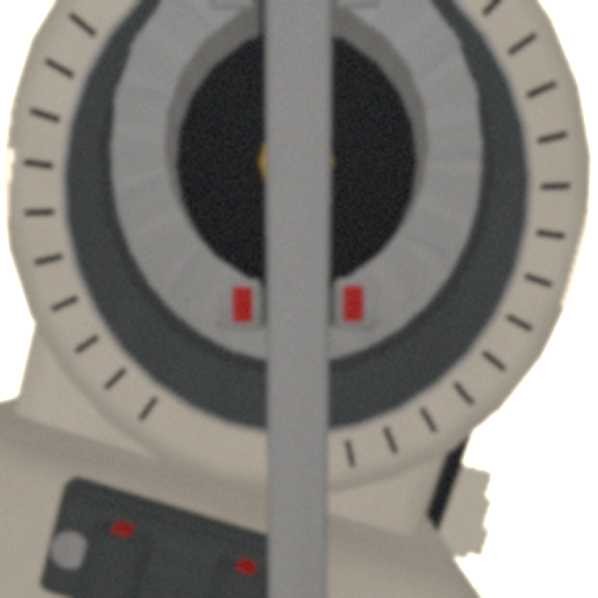

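The key sits exactly centred in the slot (red marks at 243 and 352, bar centre at 298) with no contact force. The notch marks at (122,529) and (246,566) agree with a grinder yaw ≈ −3.4°. Swing the key about the barrel axis by −17.15°, with a 2° overshoot to take up the slot slack.

```bash
python3 -m inch '[[0.12,-0.58,0,-3.75],[0.24,-1.37,0,-8.75],[0.28,-2.16,0,-13.75],[0.27,-2.70,0,-17.15],[0.25,-3.02,0,-19.15],[0.25,-3.02,0,-19.15],[0.27,-2.7,0,-17.15],[0.27,-2.7,0,-17.15]]'
cat > m.py <<'E'
from h import *
import sys
o=bot.get_obs();c=cam("wrist");print(o["ee_pos"],o["tcp_rot"],np.round(o["wrist_force"],2),np.round(o["torque"],3))
g=c["img"].astype(int);R,G,B=[g[:,:,i] for i in range(3)]
m=((R>70)&(G<.5*R)&(B<.55*R)).astype(np.uint8);m[250:]=0
n,l,s,ce=cv2.connectedComponentsWithStats(m)
for i in range(1,n):
    if s[i,4]>=5: print("red",s[i,4],s[i,:4],np.round(ce[i],1),[np.round(ray(c,ce[i],q),4)[:2] for q in(.166,.161)])
for r in (100,150,200,240): # bar edges
    x=cv2.GaussianBlur(c["img"],(3,3),0)[r].astype(float).mean(1);d=np.diff(x);w=slice(285,345);print(r,[(285+k,round(d[285+k])) for k in np.argsort(-abs(d[w]))[:5]])
cv2.imwrite(sys.argv[1],c["img"][:,:,::-1])
E
python3 m.py pics/w7.png
```

```text
time: 14.75
ee_pos: [0.5995, 0.0064, 0.1754]
tcp_rot: [180.0, 0.0, 176.7]
wrist_force: [0.2, -0.5, -0.5]
opening: 0.0069
grasp_force: 58.9
[0.5995005  0.00640381 0.17538811] [1.79994931e+02 2.92367213e-02 1.76708470e+02] [ 0.23 -0.47 -0.53] [-0.003  0.01   0.035]
red 83 [331 109   7  13] [334.1 115.3] [array([0.5271, 0.0159]), array([0.527 , 0.0161])]
red 83 [289 110   7  13] [291.8 116.1] [array([0.5265, 0.0017]), array([0.5264, 0.0014])]
red 15 [285 215   5   3] [287. 216.] [array([ 0.5605, -0.0025]), array([ 0.5616, -0.0029])]
red 17 [334 215   6   4] [336.4 216.4] [array([0.5617, 0.0152]), array([0.5628, 0.0154])]
red 34 [633 242   7   8] [636.9 246.6] [array([0.5793, 0.1244]), array([0.581 , 0.1285])]
100 [(np.int64(301), 21), (np.int64(326), -18), (np.int64(300), 16), (np.int64(325), -16), (np.int64(302), 15)]
150 [(np.int64(325), -13), (np.int64(302), 12), (np.int64(301), 11), (np.int64(326), -11), (np.int64(324), -9)]
200 [(np.int64(325), 3), (np.int64(326), 3), (np.int64(301), -3), (np.int64(302), -2), (np.int64(322), -2)]
240 [(np.int64(302), 14), (np.int64(325), -13), (np.int64(324), -13), (np.int64(303), 12), (np.int64(301), 10)]
```

```bash
python3 -m inch '[[-0.03,-0.3,0,-1.8],[-0.05,-0.57,0,-3.6],[-0.05,-0.57,0,-3.6],[-0.05,-0.57,0,-3.6],[-0.01,-0.1,0,-0.6],[-0.01,-0.1,0,-0.6],[-0.01,-0.1,0,-0.6],[-0.01,-0.1,0,-0.6]]'
python3 m.py pics/w8.png
```

```text
time: 15.8
ee_pos: [0.5992, 0.0049, 0.1753]
tcp_rot: [180.0, 0.0, 176.0]
wrist_force: [0.5, -0.7, -0.3]
opening: 0.0069
grasp_force: 58.9
[0.59922503 0.00489174 0.17528049] [1.79996544e+02 4.11171018e-03 1.75963008e+02] [ 0.46 -0.73 -0.27] [ 0.02  -0.008  0.055]
red 88 [289 110   7  13] [292.  116.1] [array([0.5262, 0.0012]), array([0.5261, 0.0009])]
red 77 [331 111   8  12] [334.5 116.5] [array([0.5274, 0.0154]), array([0.5273, 0.0156])]
red 20 [337 215   6   4] [339.2 216.8] [array([0.5617, 0.0151]), array([0.5628, 0.0153])]
red 14 [288 216   5   3] [290.1 217.1] [array([ 0.5606, -0.0024]), array([ 0.5617, -0.0028])]
red 31 [634 242   6   8] [637.2 246.5] [array([0.5805, 0.1232]), array([0.5823, 0.1272])]
100 [(np.int64(301), 20), (np.int64(326), -18), (np.int64(325), -16), (np.int64(300), 16), (np.int64(302), 15)]
150 [(np.int64(325), -13), (np.int64(302), 13), (np.int64(301), 12), (np.int64(326), -10), (np.int64(324), -9)]
200 [(np.int64(325), 3), (np.int64(326), 3), (np.int64(301), -3), (np.int64(302), -2), (np.int64(300), -2)]
240 [(np.int64(302), 15), (np.int64(325), -13), (np.int64(324), -12), (np.int64(303), 12), (np.int64(301), 11)]
```

Post notch centre is within 0.3 mm of the bar line and the barrel is on the mark within about 1°. Drop the tail into the notch.

```bash
python3 -m inch '[[0,0.03,-0.2,0.2],[0,0.03,-0.4,0.2],[0,0.03,-0.6,0.2],[0,0.03,-0.8,0.2],[0,0.03,-0.95,0.2],[0,0.03,-1.05,0.2],[0,0.03,-1.08,0.2],[0,0.03,-1.08,0.2]]'
python3 m.py pics/w9.png
```

```text
time: 16.85
ee_pos: [0.5992, 0.0053, 0.1649]
tcp_rot: [180.0, 0.0, 176.2]
wrist_force: [-2.5, -0.2, 3.9]
opening: 0.0067
grasp_force: 59.5
[0.59923052 0.00525834 0.16492386] [1.79997524e+02 3.06276468e-02 1.76202087e+02] [-2.46 -0.2   3.87] [-0.049  0.338 -0.009]
red 97 [287 109   7  14] [290.  115.6] [array([0.5263, 0.0012]), array([0.5262, 0.0009])]
red 96 [333 109   7  14] [336.  115.6] [array([0.5273, 0.0154]), array([0.5272, 0.0157])]
red 23 [338 221   6   5] [340.3 223. ] [array([0.5615, 0.0151]), array([0.5627, 0.0154])]
red 23 [285 222   6   4] [287.6 223.6] [array([ 0.5605, -0.0025]), array([ 0.5617, -0.0029])]
100 [(np.int64(301), 20), (np.int64(326), -18), (np.int64(325), -17), (np.int64(300), 17), (np.int64(302), 15)]
150 [(np.int64(325), -13), (np.int64(302), 13), (np.int64(301), 12), (np.int64(326), -11), (np.int64(303), 9)]
200 [(np.int64(326), 4), (np.int64(325), 3), (np.int64(323), -2), (np.int64(322), -2), (np.int64(301), -2)]
240 [(np.int64(302), 15), (np.int64(324), -12), (np.int64(325), -12), (np.int64(303), 12), (np.int64(301), 11)]
```

Contact is felt at the expected floor height (3.9 N at TCP 0.165): the key is home. Release, lift and go over the ring.

```bash
python3 -m inch '[[0,0,0,0],[0,0,0,0],[0,0,0,0],[0,0,0.5,0],[0,0,2,0],[0,0,3.5,0],[0,0,5,0],[0,0,5,0]]' 2 | head -2
python3 -m inch '[[-1.5,0.1,0,4],[-4,0.3,0,14],[-7,0.4,0,24],[-9.1,0.5,0,34],[-9.1,0.5,0,44],[-9.1,0.5,0,45],[-9.1,0.5,-1.5,45],[-9.1,0.5,-1.5,45]]' 7.6
python3 - <<'E'
from h import *
o=bot.get_obs();c=cam("wrist");print(o["ee_pos"],o["tcp_rot"],np.round(o["wrist_force"],2),np.round(o["q"],1))
show(c,Z|{"key":.152,"key_tail":.152,"key_handle":.171},1); cv2.imwrite("pics/w10.png",c["img"][:,:,::-1])
E
```

```text
time: 17.9
ee_pos: [0.5998, 0.0053, 0.2163]
time: 18.9
ee_pos: [0.5077, 0.0103, 0.1974]
tcp_rot: [179.9, -0.1, -138.9]
wrist_force: [-0.2, -0.7, -0.2]
opening: 0.0755
grasp_force: 0.0
[0.50765199 0.01027145 0.19743365] [ 1.79892018e+02 -1.27977999e-01 -1.38920378e+02] [-0.2  -0.74 -0.22] [  1.2  -1.3  -1.   90.5   0.  -39.9]
slot [315.  277.7] 0.6 [0.5063 0.0085 0.152 ]
post [227.6 369.5] 0.65 [0.5721 0.0077 0.152 ]
key [308.1 288.5] 0.75 [0.5126 0.0096 0.152 ]
key_tail [223.2 364.7] 0.79 [0.5713 0.0043 0.152 ]
tumbler_deep [223.3 366.4] 0.6 [0.6712 0.0407 0.    ]
grinder [316.9 215.2] 0.77 [0.5068 0.0119 0.    ]
```

View pics/w10.png

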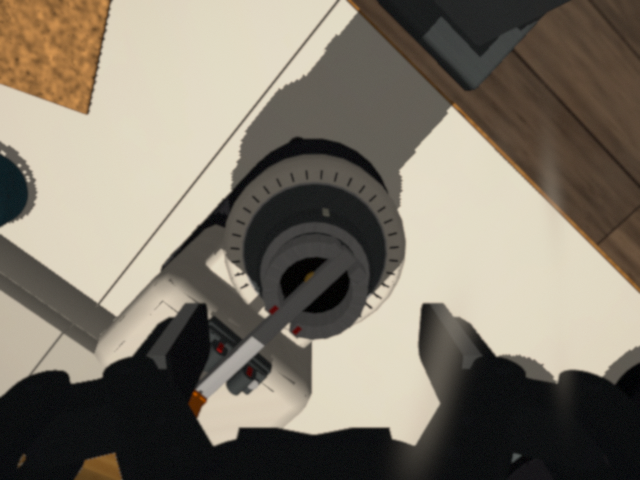

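The key lies through the slot and between the post's red marks at (220,348) and (250,372), and the fingers straddle the ring clear of it. That was the tenth and last view, so from here on I work by numbers. Descend and grip the ring.

```bash
python3 -m inch '[[0.05,0,-1.5,0],[0.05,0,-3,0],[0.05,0,-4.5,0],[0.05,0,-6,0],[0.05,0,-7,0],[0.05,0,-7.5,0],[0.05,0,-7.6,0],[0.05,0,-7.6,0]]'
python3 -m inch '[[0,0,0,0],[0,0,0,0],[0,0,0,0],[0,0,0,0],[0,0,0,0],[0,0,0,0],[0,0,0,0],[0,0,0,0]]' 0 70
python3 -c "
from h import *
o=bot.get_obs();print(o['torque'],o['joint_efforts'])"
```

```text
time: 20.5
ee_pos: [0.5089, 0.0103, 0.1239]
tcp_rot: [-180.0, 0.0, -138.8]
wrist_force: [0.3, 0.1, 0.3]
opening: 0.0758
grasp_force: 0.0
time: 21.5
ee_pos: [0.5082, 0.0112, 0.1247]
tcp_rot: [179.9, 0.1, -138.8]
wrist_force: [-7.0, 4.8, 9.8]
opening: 0.0579
grasp_force: 74.3
[1.13617121 1.4485889  0.01213971] [ -2.61482321 -41.1311245   45.34732461  -2.83031009  -1.58404794
  -0.04686927]
```

```bash
python3 -m inch '[[-0.04,0.03,0.05,-2],[-0.04,0.03,0.05,-4],[-0.04,0.03,0.05,-6],[-0.04,0.03,0.05,-8],[-0.04,0.03,0.05,-10],[-0.04,0.03,0.05,-12],[-0.04,0.03,0.05,-14],[-0.04,0.03,0.05,-15]]'
cat > t.py <<'E'
from h import *
o=bot.get_obs();print("tq",np.round(o['torque'],3),"F",np.round(o['wrist_force'],1),"yaw",o['tcp_rot'][2],"q",np.round(o['q'],1),"eff",np.round(o['joint_efforts'],2),"t",o['time'])
E
python3 t.py
```

```text
time: 22.5
ee_pos: [0.5082, 0.0112, 0.1247]
tcp_rot: [179.9, 0.1, -153.8]
wrist_force: [-3.9, 3.9, 6.6]
opening: 0.0576
grasp_force: 74.3
tq [1.128 0.878 0.265] F [-3.9  3.9  6.6] yaw -153.83102754806936 q [  1.2  -1.5  -9.2  82.3   0.1 -25. ] eff [ -2.56 -42.23  45.48  -1.77  -1.41   0.17] t 22.5
```

Torque 0.265 N m is pure drag, so the barrel is held. Use a light 22 N grip as a slip clutch for the quick run-down, then firm up for the final tightening.

```bash
python3 -m inch '[[0,0,0,0],[0,0,0,-3],[0,0,0,-6],[0,0,0,-9],[0,0,0,-12],[0,0,0,-15],[0,0,0,-18],[0,0,0,-20]]' 0 22; python3 t.py
```

```text
time: 23.5
ee_pos: [0.5082, 0.0111, 0.1247]
tcp_rot: [179.9, 0.0, -173.9]
wrist_force: [-4.0, 4.2, 5.8]
opening: 0.0575
grasp_force: 74.3
tq [0.989 0.819 0.31 ] F [-4.   4.2  5.8] yaw -173.86633743505186 q [ 1.2 -1.5 -9.2 82.3  0.1 -4.9] eff [ -2.45 -42.22  45.48  -1.7   -1.34  -0.06] t 23.5
```

```bash
python3 -m inch '[[0,0,0,0],[0,0,0,0],[0,0,0,0],[0,0,0,8],[0,0,0,18],[0,0,0,28],[0,0,0,36],[0,0,0,36]]' 7 22|sed -n '1,6p'
python3 -m inch '[[0,0,0,0],[0,0,0,0],[0,0,0,0],[0,0,0,0],[0,0,0,0],[0,0,0,0],[0,0,0,0],[0,0,0,0]]' 0 22;python3 t.py
```

```text
time: 24.5
ee_pos: [0.5084, 0.0105, 0.1239]
tcp_rot: [-180.0, -0.0, -137.9]
wrist_force: [-0.1, 0.1, -0.5]
opening: 0.0702
grasp_force: 0.0
time: 25.5
ee_pos: [0.508, 0.011, 0.1242]
tcp_rot: [179.9, 0.0, -137.9]
wrist_force: [-4.1, 4.3, 4.0]
opening: 0.0587
grasp_force: 24.0
tq [ 0.773  0.943 -0.024] F [-4.1  4.3  4. ] yaw -137.88683773477197 q [  1.2  -1.5  -9.2  82.2   0.1 -40.9] eff [-1.710e+00 -4.319e+01  4.648e+01 -1.780e+00 -1.020e+00 -4.000e-02] t 25.5
```

```bash
python3 -m inch '[[0,0,0,-3],[0,0,0,-6],[0,0,0,-9],[0,0,0,-12],[0,0,0,-15],[0,0,0,-18],[0,0,0,-21],[0,0,0,-23]]'; python3 t.py
```

```text
time: 26.5
ee_pos: [0.5078, 0.011, 0.1238]
tcp_rot: [179.9, -0.0, -160.9]
wrist_force: [-5.9, 2.7, 2.0]
opening: 0.0588
grasp_force: 24.0
tq [0.56  1.03  0.679] F [-5.9  2.7  2. ] yaw -160.89618410790527 q [  1.2  -1.4  -9.3  82.2   0.  -17.9] eff [ -2.93 -44.9   47.15  -1.14  -1.     0.36] t 26.5
```

Torque 0.68 N m is well above drag, so the ring has reached its stop (or the light grip is slipping there). Firm up the grip and turn in small steps.

```bash
python3 -m inch '[[0,0,0,0],[0,0,0,0],[0,0,0,0],[0,0,0,0],[0,0,0,0],[0,0,0,0],[0,0,0,-0.5],[0,0,0,-0.5]]' 0 60; python3 t.py
```

```text
time: 27.5
ee_pos: [0.5077, 0.011, 0.124]
tcp_rot: [179.9, -0.0, -161.3]
wrist_force: [-5.2, 3.1, 3.7]
opening: 0.0581
grasp_force: 63.6
tq [0.65  0.957 0.951] F [-5.2  3.1  3.7] yaw -161.30769192120349 q [  1.2  -1.4  -9.2  82.3   0.  -17.5] eff [ -2.66 -43.53  47.21  -2.03  -0.91   0.91] t 27.5
```

```bash
python3 -m inch '[[0,0,0,-0.1],[0,0,0,-0.2],[0,0,0,-0.3],[0,0,0,-0.4],[0,0,0,-0.45],[0,0,0,-0.45],[0,0,0,-0.45],[0,0,0,-0.45]]'; python3 t.py
```

```text
time: 28.5
ee_pos: [0.5077, 0.011, 0.124]
tcp_rot: [179.9, -0.0, -161.7]
wrist_force: [-5.1, 2.9, 3.9]
opening: 0.0577
grasp_force: 63.6
tq [0.605 0.976 1.249] F [-5.1  2.9  3.9] yaw -161.7213291774892 q [  1.2  -1.4  -9.2  82.3   0.  -17.1] eff [ -2.99 -43.53  47.2   -2.02  -0.85   1.27] t 28.5
```

Tight at 1.25 N m, steady. Release, lift clear and go over the key handle, then measure the bar's line in the image before gripping.

```bash
python3 -m inch '[[0,0,0,0],[0,0,0,0],[0,0,0,0],[0,0,0,0],[0,0,2,0],[0,0,4.5,0],[0,0,7,0],[0,0,9.1,0]]' 7.2|head -3
python3 -m inch '[[1,-0.1,0,-4],[4,-0.2,0,-10],[7,-0.4,0,-18],[9.08,-0.52,0,-22],[9.08,-0.52,0,-22],[9.08,-0.52,-1,-22],[9.08,-0.52,-1,-22],[9.08,-0.52,-1,-22]]' 3
python3 m.py pics/w11.png
```

```text
time: 29.5
ee_pos: [0.5084, 0.0105, 0.216]
tcp_rot: [-180.0, 0.0, -161.8]
time: 30.5
ee_pos: [0.5986, 0.0054, 0.2052]
tcp_rot: [180.0, 0.0, 176.3]
wrist_force: [-0.4, -0.1, -0.3]
opening: 0.0303
grasp_force: 0.0
[0.59859819 0.00540318 0.20523706] [1.79998581e+02 1.27722244e-02 1.76281007e+02] [-0.35 -0.11 -0.28] [-0.015  0.077 -0.053]
red 50 [291 114   5  10] [293.  118.5] [array([5.258e-01, 1.000e-04]), array([ 5.257e-01, -1.000e-04])]
red 50 [325 116   6  10] [327.9 120.5] [array([0.5275, 0.0142]), array([0.5275, 0.0144])]
red 591 [602 216  38  34] [621.8 233.7] [array([0.5834, 0.1402]), array([0.5849, 0.144 ])]
100 [(np.int64(303), 19), (np.int64(323), -17), (np.int64(322), -17), (np.int64(302), 16), (np.int64(342), 15)]
150 [(np.int64(303), 13), (np.int64(321), -13), (np.int64(322), -12), (np.int64(302), 11), (np.int64(304), 9)]
200 [(np.int64(302), 13), (np.int64(320), -12), (np.int64(321), -12), (np.int64(303), 12), (np.int64(319), -8)]
240 [(np.int64(302), -6), (np.int64(320), 6), (np.int64(319), 5), (np.int64(321), 4), (np.int64(303), -4)]
```

The key's line at the handle now lies 1.6 mm to −y with yaw −0.75° (slack taken up by the ring). Correct for that, descend and grip gently.

```bash
python3 -m inch '[[0.03,-0.16,-0.5,-0.75],[0.03,-0.16,-1.3,-0.75],[0.03,-0.16,-2.2,-0.75],[0.03,-0.16,-3,-0.75],[0.03,-0.16,-3.6,-0.75],[0.03,-0.16,-4,-0.75],[0.03,-0.16,-4,-0.75],[0.03,-0.16,-4,-0.75]]' 2.5
python3 -m inch '[[0,0,0,0],[0,0,0,0],[0,0,0,0],[0,0,0,0],[0,0,0,0],[0,0,0,0],[0,0,0,0],[0,0,0,0]]' 0 45; python3 t.py
```

```text
time: 31.55
ee_pos: [0.5995, 0.0038, 0.1652]
tcp_rot: [180.0, 0.0, 175.5]
wrist_force: [-0.3, 0.3, 0.2]
opening: 0.025
grasp_force: 0.0
time: 32.55
ee_pos: [0.5996, 0.0039, 0.1653]
tcp_rot: [180.0, 0.0, 175.5]
wrist_force: [1.5, 2.0, 5.9]
opening: 0.0071
grasp_force: 46.7
tq [ 0.476 -0.017 -0.023] F [1.5 2.  5.9] yaw 175.51180001639537 q [ 0.4 10.9  8.5 87.5  0.   4.9] eff [-1.370e+00 -5.608e+01  4.408e+01  2.300e-01 -6.900e-01 -3.000e-02] t 32.55
```

```bash
python3 -m inch '[[0,0,0.2,0],[0,0,0.5,0],[0,0,0.9,0],[0,0,1.4,0],[0,0,2,0],[0,0,3,0],[0,0,4.5,0],[0,0,6,0]]'
python3 m.py pics/w12.png; python3 -c "
from h import *
c=cam('wrist');show(c,{'key_handle':.24,'key':.21,'slot':.152,'post':.152},1)"
```

```text
time: 33.55
ee_pos: [0.5995, 0.0037, 0.2264]
tcp_rot: [-180.0, 0.0, 175.5]
wrist_force: [0.4, 0.1, -0.2]
opening: 0.007
grasp_force: 45.9
[0.59946572 0.00373417 0.22640864] [-1.79998949e+02  3.66228270e-02  1.75502704e+02] [ 0.39  0.11 -0.21] [-0.028 -0.051  0.009]
red 41 [294 113   5   9] [296.2 117.1] [array([ 0.5258, -0.    ]), array([ 5.257e-01, -2.000e-04])]
red 34 [327 115   4   9] [328.5 118.8] [array([0.5276, 0.0146]), array([0.5276, 0.0148])]
red 920 [588 204  52  46] [611.4 224.3] [array([0.5878, 0.1491]), array([0.5893, 0.1528])]
red 7 [609 248   4   2] [610.3 248.6] [array([0.6003, 0.1501]), array([0.6021, 0.1538])]
100 [(np.int64(301), 19), (np.int64(326), -17), (np.int64(300), 16), (np.int64(325), -16), (np.int64(287), -16)]
150 [(np.int64(325), -12), (np.int64(301), 11), (np.int64(302), 11), (np.int64(326), -10), (np.int64(324), -9)]
200 [(np.int64(302), 13), (np.int64(325), -13), (np.int64(324), -11), (np.int64(303), 10), (np.int64(301), 9)]
240 [(np.int64(302), -6), (np.int64(325), 5), (np.int64(324), 5), (np.int64(303), -4), (np.int64(326), 3)]
key_handle [316.4 331.9] 0.61 [0.5963 0.0034 0.24  ]
key [ 15.5 112.1] 0.68 [ 0.5177 -0.0976  0.21  ]
slot [314.3  76.6] 0.67 [0.5083 0.0097 0.152 ]
post [320.1 202.7] 0.84 [0.5696 0.0079 0.152 ]
```

The key is out and square in the hand. The barrel mark direction is unchanged (−6.9° → −7.0°), so it did not shift. Carry the key back to the mat.

```bash
python3 -m inch '[[-0.8,-3,0,4],[-1.8,-7.5,0,11],[-2.9,-12,0,18],[-4.2,-16.5,0,25],[-5.3,-20.5,-1,32],[-5.85,-22.7,-4,32],[-5.85,-22.7,-8,32],[-5.85,-22.7,-12,32]]'|head -4
python3 -m inch '[[0,0,-2,0],[0,0,-4,0],[0,0,-6,0],[0,0,-7.5,0],[0,0,-8.3,0],[0,0,-8.7,0],[0,0,-8.9,0],[0,0,-8.9,0]]'; python3 t.py
```

```text
time: 34.85
ee_pos: [0.5404, -0.2236, 0.1032]
tcp_rot: [180.0, -0.0, -152.5]
wrist_force: [0.9, -0.8, -1.2]
time: 35.85
ee_pos: [0.5413, -0.2235, 0.0174]
tcp_rot: [-179.9, 0.1, -152.5]
wrist_force: [-1.5, 0.8, 4.6]
opening: 0.0071
grasp_force: 46.6
tq [ 0.12   0.486 -0.036] F [-1.5  0.8  4.6] yaw -152.4988527137363 q [-22.4  11.3  -7.5  71.1  -0.  -49.9] eff [ 2.200e-01 -5.566e+01  4.446e+01 -9.500e-01  1.000e-01 -3.000e-02] t 35.85
```

Contact with the mat is felt (4.6 N). Release, rise and check.

```bash
python3 -m inch '[[0,0,0,0],[0,0,0,0],[0,0,0,0],[0,0,0,0],[0,0,1,0],[0,0,3,0],[0,0,6,0],[0,0,10,0]]' 3|head -2
python3 -m inch '[[0,0,3,0],[0,0,5,0],[0,0,6,0],[0,0,6,0],[0,0,6,0],[0,0,6,0],[0,0,6,0],[0,0,6,0]]'
python3 - <<'E'
from h import *
c=cam("wrist");show(c,{k:Z[k] for k in("key","key_tail","key_handle","mat")},1)
c=cam("top");show(c,{k:Z[k] for k in("hopper","mug_teal","tumbler_deep","key","key_handle")},2)
E
```

```text
time: 36.85
ee_pos: [0.5405, -0.2231, 0.1169]
time: 37.85
ee_pos: [0.5408, -0.2232, 0.1757]
tcp_rot: [180.0, -0.0, -152.5]
wrist_force: [0.8, -0.1, 0.2]
opening: 0.0297
grasp_force: 0.0
key [313.9  99.4] 0.7 [ 0.4631 -0.265   0.004 ]
key_tail [314.6 185.8] 0.63 [ 0.5173 -0.2362  0.004 ]
key_handle [315.4 224.4] 0.82 [ 0.5394 -0.2241  0.023 ]
mat [316.9 161.4] 0.73 [ 0.5008 -0.2429  0.    ]
hopper [183.6 237.5] 0.87 [0.5432 0.2724 0.    ]
key [476.8 253.5] 0.54 [ 0.4783 -0.5993  0.004 ]
key [362.2 260.6] 0.49 [ 0.4636 -0.2605  0.004 ]
key_handle [497.8 221. ] 0.55 [ 0.5714 -0.6607  0.023 ]
```

```bash
python3 -c "
from workcell import bot
print(bot.job_done())"
```

```text
the job is handed in; nothing more can be done
None
```

The job is handed in at about 38 s: the lock ring is tight at about 1.25 N m, the key is back on the cork mat, and the hopper and pottery were left alone; the barrel measures about 3° clockwise of the mark (slack in the key's fit) and did not shift when the key came out.

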